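Take a tube adapter from its case and hold it bore up

ROBOT

A 6-joint arm with a two-finger parallel gripper is mounted at the origin on the work surface. World frame = base frame: x ahead of the robot, y to its left, z up, the work surface at z = 0. Lengths are in m, angles in rad, forces in N, time in s.
With the tool pointing down it reaches from about 0.275 to 0.725 m from the base axis. Payload 15.9 kg.
Tool frame: the origin (TCP) lies between the finger pads; the fingertips stand 14 mm ahead of it and the grasp point (between the pads) lies 5 mm behind it (r.tip_extent is the distance from the TCP to the fingertips, in m); z points along the fingers, y is the direction in which the jaws open and shut (so a half turn about z gives the same grasp; the last joint's range is limited). The gripper opens to 85 mm and grips with 20 to 120 N. Pads are 22 mm wide; open, the fingers measure 114 mm over their backs; the gripper's body (76 mm by 85 mm) begins 54 mm behind the grasp point. The pads swing forward as they close: fully open they stand 13 mm farther back than shut.
Start: joints at [-1.321, 0.213, -0.034, 1.323, 0, 1.571], TCP at [0.124, -0.484, 0.245] pointing down, gripper open.
Joint ranges: [-2.98, 2.98], [-0.74, 1.72], [-1.14, 1.35], [-2.1, 2.04], [-1.57, 1.44], [-3.14, 3.14]. Speed limits (rad/s): [1.89, 1.89, 2.39, 2.57, 3.14, 3.14].

INTERFACE

Orientations are given as a 3x3 rotation matrix whose columns are the frame's x, y, z axes.
In Python, from workcell import r, eyes, job gives the robot as it stands. The module is installed in compiled form; this text tells all that it offers.
- The arm moves only by the shell command python3 -m pendant 'ROWS' [OPENING] [FORCE]. ROWS is JSON, a list of rows, each a list of 6 numbers: the shift along the tool's x, y, z in cm, then the turn, a rotation vector about the tool's x, y, z in degrees. A call has 1 to 10 rows; each row shifts and turns the pose as measured when the row begins, along the tool's axes as they then stand; what a row does not reach is not made up. A row lasts 1/8 s, in which the tool goes at most 62.5 mm and 10.7 degrees, less where a joint would pass 70% of its speed; a pose out of reach is approached as far as the arm can. A call is refused whole if a number of a shift passes 6.25 or a number of a turn 10.7, either way. A call with a gripper value outside its range is refused whole. OPENING is the closure, from 0 (fully open) to 1 (shut), set as the call begins (- or left out, the last holds). The fingers move at their own pace and stop on an object; FORCE is the grip in N (left out, the last holds). Time passes only in rows, so rows that do not move let the fingers close. It gives the time, the measured TCP pose, the force and the opening at its end, in the units of the state.
- r.get_obs(): the state, without advancing time (a new reading comes with each control period).
- eyes.snapshot(name): name is "side" or "top" or "wrist"; returns a dict with "img" (384x512x3 uint8, red, green, blue), "camera_matrix" (3x3 intrinsics, pixels), "rvec" (rotation vector, rad) and "tvec" (3), from world to camera coordinates, as OpenCV has them. Camera axes: x right, y down, z forward; pixel columns grow to the right and rows downward; lengths in m; the calibration is good to about 2 mm. A picture is of the moment at which its call begins. There is no depth.
- job.job_done(): hands the job in, once; it reports no verdict.
The state is a dict: "time": time; "qpos": joint angles; "dq": joint speeds; "effort": joint torques, N m; "tcp_pos": TCP position; "eef_rot": TCP orientation; "contact_force": force on the tool from outside, world axes, zero at the start; "torque": the same for the moment, N m; "grip_width": opening from 0.0 (shut) to 1.0 (fully open).
Only numpy, scipy, OpenCV 4.12 (cv2) and the standard library are available. Lean on these libraries where they do the work, as an engineer would, in place of code of your own. Each camera call takes 0.05 s, during which the arm holds its last target. There are 200 camera calls.

TASK

Lift the lid of the accessory case open until it rests back on its stop. Then take the left-hand one (left as the robot sees it) of the two round tube adapters out of its nest, turn it over so that the end with the blind bore - it may lie facing either way - looks straight up, and hold it still like that, clear of everything and at least 15 cm above the bench, ready for a tube to be dropped in: finish while still holding it. Leave the other adapter in its nest and everything else where it is.

Things in the scene. Friction and masses are not known exactly. Their poses are not given: they have to be found in the camera images.
- case: grey plastic accessory case, fixed to the bench: a tray 140 mm (x) by 300 mm (y), 40 mm high, walls and floor 4 mm, lid hinged along the far (+x) rim. Origin: centre of its underside, on the bench. x axis from the front (handle side) to the hinge, y axis to the left along the case. Inside, a nest towards each end holds one adapter lying along y
- case_left_nest (a point): where the middle of the adapter in the left-hand (+y) nest lies: 88 mm left of the case's centre, 47 mm above the bench, 7 mm above the tray's rim. The barrel lies on two ribs that reach 14 mm either side of its axis; beside them the fingers have free room to the tray floor, 43 mm below the axis. Stops at the barrel's ends reach 37 mm above the bench
- case_right_nest (a point): the same for the right-hand (-y) nest: 88 mm right of the case's centre, 47 mm above the bench
- case_lid (a joint): angle of the lid, rad: 0 shut, 1.85 (106 degrees, leaning back past upright) fully open on its stop. The lid is a shell 34 mm deep, about 0.25 kg; let go, it falls shut below about 1.2 and falls back onto its stop above about 1.4
- case_lid_handle (a point): middle of the lid's bow handle: a round bar 11 mm thick along the case's y axis, 38 mm in front of the lid's front face, 99 mm clear between its posts. Shut, it is 55 mm above the bench and 178 mm in front of the hinge line; fully open about 205 mm above the bench. The bar turns with the lid
- case_lid_hinge (a point): middle of the lid's hinge line, 40 mm above the bench at the case's far rim; the hinge runs along the case's y axis
- adapter_1_mid (a point): one of the two identical white plastic tube adapters: a plain round barrel 36 mm in diameter, 70 mm long, about 85 g, with a blind bore 17.5 mm wide and 55 mm deep in one end, the other end solid. Point: middle of the barrel's axis; its y axis runs along the barrel and out of the bored end. In its nest it lies level along the case, bored end left or right; either adapter may be in either nest
- adapter_2_mid (a point): the other of the two identical white plastic tube adapters: a plain round barrel 36 mm in diameter, 70 mm long, about 85 g, with a blind bore 17.5 mm wide and 55 mm deep in one end, the other end solid. Point: middle of the barrel's axis; its y axis runs along the barrel and out of the bored end. In its nest it lies level along the case, bored end left or right; either adapter may be in either nest
- rotor_key: steel T-handled rotor key, 90 mm long, rods 8 mm thick, lying on the tray floor between the two nests; origin at its middle, on its underside. To be left alone
- beaker: glass beaker, 68 mm wide, 90 mm high; origin at the centre of its base. To be left alone
- reagent_bottle: amber reagent bottle, 80 mm wide, 161 mm high; origin at the centre of its base. To be left alone
- tip_box: pipette tip box, 84 x 122 mm, 66 mm high; origin at the centre of its base. To be left alone
- tube_rack: tube rack with capped tubes, 85 x 180 mm, 121 mm high; origin at the centre of its base. To be left alone
- pipette: pipette lying on the bench, about 250 mm long and 27 mm thick; origin under its body. To be left alone
- marker_pen: marker pen lying on the bench, 137 mm long and 13 mm thick; origin under its middle. To be left alone

How it is judged:
By the outcome, as a careful person would: the job done as asked, in the order asked, and still so for the second after the job is handed in, while the arm keeps its last pose, push and grip.
It also fails if it takes over 54 s, if anything falls off the work surface, if the arm or the gripper's body presses on something with over 40 N, if the wrist force passes 120 N, or if a joint passes its speed limit or range.

## Working session

There is one attempt and no reset: what is moved stays moved. The work goes in short steps, Python scripts to look and compute and a shell command to move; the robot and the scene stay as the last step left them, time stands still between calls to the robot, and variables do not carry over. Pictures are saved under pics/ and viewed, about 8 in all and at most 12, crops included, and the job is handed in when it is done.

```bash
mkdir -p pics; cat > h.py <<'E'
import numpy as np, cv2
from workcell import r, eyes, job
def snap(n,f=None):
    s=eyes.snapshot(n)
    if f: cv2.imwrite('pics/'+f,s['img'][:,:,::-1])
    return s
def ray(s,uv):
    R=cv2.Rodrigues(np.array(s['rvec'],float))[0]; t=np.array(s['tvec'],float).ravel()
    d=R.T@np.linalg.inv(s['camera_matrix'])@np.array([uv[0],uv[1],1.]); return -R.T@t, d
def onz(s,uv,z):
    c,d=ray(s,uv); return c+d*(z-c[2])/d[2]
def proj(s,p):
    return cv2.projectPoints(np.array(p,float).reshape(-1,1,3),np.array(s['rvec'],float),np.array(s['tvec'],float),s['camera_matrix'],None)[0].reshape(-1,2)
E
python3 - <<'E'
from h import *
a=snap('top','top.png');b=snap('side','side.png')
im=np.vstack([a['img'],b['img']])
for s in(a,b): print(ray(s,(256,192)), s['camera_matrix'][0,0])
o=r.get_obs();print(o['tcp_pos'],o['eef_rot'],o['grip_width'],o['time'])
cv2.imwrite('pics/both.png',cv2.resize(np.hstack([a['img'],b['img']]),(800,300))[:,:,::-1])
E
```

```text
(array([0.36829817, 0.00419661, 1.40679055]), array([ 0.07423293,  0.00734773, -0.99738959])) 444.5795512175951
(array([0.29175869, 0.86843787, 0.68109411]), array([ 0.18620354, -0.81876386, -0.54321051])) 364.89582188840154
[ 0.12353546 -0.48420566  0.24487258] [[ 9.68969626e-01  2.47179709e-01 -2.36025419e-04]
 [ 2.47179822e-01 -9.68969157e-01  9.53278499e-04]
 [ 6.92975097e-06 -9.82038632e-04 -9.99999518e-01]] 0.9999341152492521 0.1
```

View pics/top.png

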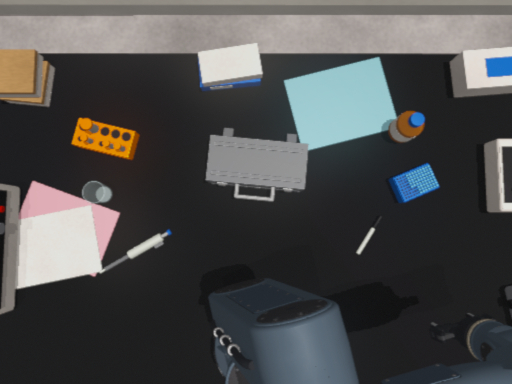

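View pics/side.png

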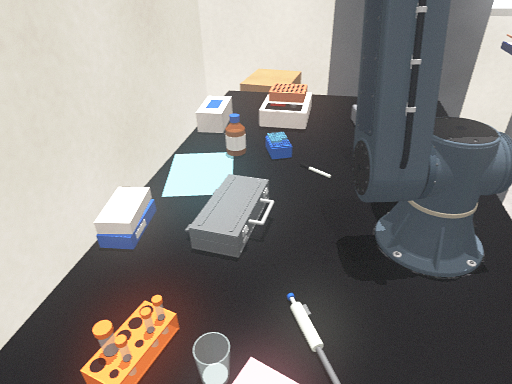

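The top view shows the case at about (257,163) with its handle at about (255,198). The other items stand well clear of it. Next I'll measure the handle and the case.

```bash
python3 - <<'E'
from h import *
s=snap('top');g=s['img'].astype(int)
sub=g[178:206,228:284]; m=(sub.min(2)>150).astype(np.uint8)
ys,xs=np.nonzero(m); print(len(xs))
# bar: lowest bright row per column
cols=[(c+228,np.nonzero(m[:,c])[0].max()+178) for c in range(m.shape[1]) if m[:,c].any()]
print(cols)
v=cv2.resize(s['img'][110:220,190:330],None,fx=5,fy=5,interpolation=cv2.INTER_CUBIC)
cv2.imwrite('pics/case.png',v[:,:,::-1])
E
```

```text
165
[(235, np.int64(196)), (236, np.int64(196)), (237, np.int64(197)), (238, np.int64(197)), (239, np.int64(197)), (240, np.int64(197)), (241, np.int64(197)), (242, np.int64(197)), (243, np.int64(197)), (244, np.int64(197)), (245, np.int64(197)), (246, np.int64(197)), (247, np.int64(197)), (248, np.int64(198)), (249, np.int64(198)), (250, np.int64(198)), (251, np.int64(198)), (252, np.int64(198)), (253, np.int64(198)), (254, np.int64(198)), (255, np.int64(198)), (256, np.int64(198)), (257, np.int64(198)), (258, np.int64(199)), (259, np.int64(199)), (260, np.int64(199)), (261, np.int64(199)), (262, np.int64(199)), (263, np.int64(199)), (264, np.int64(199)), (265, np.int64(199)), (266, np.int64(199)), (267, np.int64(199)), (268, np.int64(199)), (269, np.int64(200)), (270, np.int64(200)), (271, np.int64(200)), (272, np.int64(200)), (273, np.int64(196)), (274, np.int64(179)), (282, np.int64(180)), (283, np.int64(188))]
```

View pics/case.png

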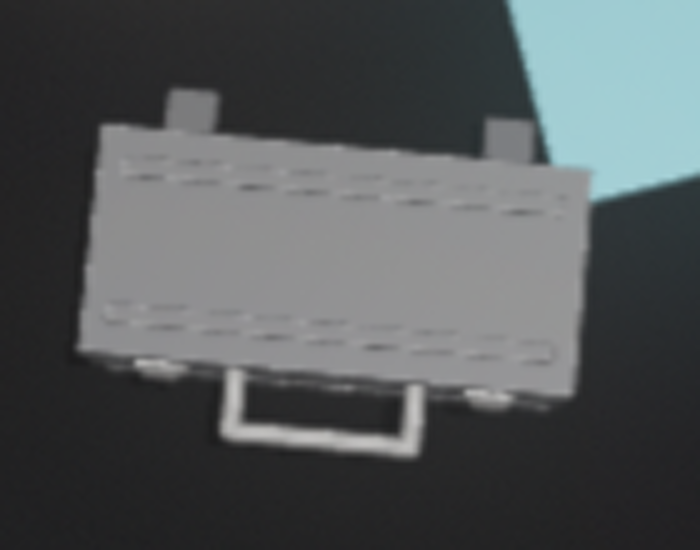

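```bash
cat > plan.py <<'E'
from h import *
def show(T,tag=''):
    o=r.get_obs();R=np.array(o['eef_rot'])
    d=R.T@(np.array(T)-o['tcp_pos'])*100; print(tag,'shift cm (tool)',d.round(2),'tcp',np.round(o['tcp_pos'],4))
def turn(Rt):
    o=r.get_obs();R=np.array(o['eef_rot']);print('rotvec deg',np.degrees(cv2.Rodrigues(R.T@Rt)[0].ravel()).round(1))
def down(yaw,s=1): # jaw(y) along dir yaw*s
    y=s*np.array([np.cos(yaw),np.sin(yaw),0]);z=np.array([0,0,-1.]);return np.stack([np.cross(y,z),y,z],1)
E
python3 - <<'E'
from plan import *
s=snap('top')
C=[onz(s,(x/5+190-.4,y/5+110-.4),.074) for x,y in[(102,125),(592,172),(574,396),(80,347)]]
for c in C:print(c.round(4))
H=[onz(s,(x/5+190-.4,y/5+110-.4),.055) for x,y in[(230,432),(414,446)]]
for c in H:print(c.round(4))
C=np.array(C);cen=C.mean(0);ydir=(C[0]+C[3]-C[1]-C[2]);ydir/=np.linalg.norm(ydir);yaw=np.arctan2(-ydir[0],ydir[1])
h=np.mean(H,0);xd=np.array([np.cos(yaw),np.sin(yaw),0])
print('cen',cen,'yaw',yaw,np.degrees(yaw),'handle',h,'cen from handle',h+.108*xd)
show([*h[:2],.15]); turn(down(yaw)); turn(down(yaw,-1))
print(np.linalg.norm(C[0]-C[1]),np.linalg.norm(C[0]-C[3]))
E
```

```text
[0.6425 0.154  0.074 ]
[ 0.6136 -0.1438  0.074 ]
[ 0.4771 -0.1316  0.074 ]
[0.5068 0.1659 0.074 ]
[0.4567 0.0763 0.055 ]
[ 0.4481 -0.0358  0.055 ]
cen [0.56000655 0.01114159 0.074     ] yaw -0.09811195651494932 -5.621401028077657 handle [0.45242264 0.02024881 0.055     ] cen from handle [0.55990325 0.00966971 0.055     ]
 shift cm (tool) [ 44.34 -40.75   9.53] tcp [ 0.1236 -0.4843  0.245 ]
rotvec deg [ -0.   -0.  -70.1]
rotvec deg [ -0.    0.  109.9]
0.2991751816044349 0.13625701561968448
```

```bash
python3 -m pendant '[[0,0,0,0,0,-10],[0,0,0,0,0,-10],[0,0,0,0,0,-10],[0,0,0,0,0,-10],[0,0,0,0,0,-10],[0,0,0,0,0,-10],[0,0,0,0,0,-10]]' 0.55 20
python3 -m pendant '[[4.5,2.3,0,0,0,0],[4.5,2.3,0,0,0,0],[4.5,2.3,0,0,0,0],[4.5,2.3,0,0,0,0],[4.5,2.3,0,0,0,0],[4.5,2.3,0,0,0,0],[4.5,2.3,0,0,0,0],[4.5,2.3,0,0,0,0],[4.5,2.3,0,0,0,0],[4.5,2.3,0,0,0,0]]'
python3 -c "
from plan import *
show([.4524,.0202,.15]);turn(down(-.098));print(r.get_obs()['qpos'])"
```

```text
time: 1.08
tcp_pos: [0.1234, -0.4836, 0.2439]
eef_rot: [[0.061, 0.998, -0.001], [0.998, -0.061, 0.003], [0.003, -0.001, -1.0]]
contact_force: [0.2, 0.4, 0.0]
grip_width: 0.447
time: 2.33
tcp_pos: [0.3844, -0.0361, 0.2446]
eef_rot: [[0.063, 0.998, 0.001], [0.998, -0.063, 0.003], [0.003, 0.001, -1.0]]
contact_force: [1.8, -0.8, 1.8]
grip_width: 0.448
 shift cm (tool) [6.02 6.42 9.48] tcp [ 0.3844 -0.0361  0.2446]
rotvec deg [ 0.1 -0.2  2. ]
[-0.09629485 -0.02168772 -0.2982515   1.29327162  0.00327633  1.53758108]
```

```bash
python3 -m pendant '[[3,3.2,4,0,0,2],[3,3.2,4,0,0,0],[0,0,0,0,0,0],[0,0,0,0,0,0]]'
python3 - <<'E'
from plan import *
show([.4524,.0202,.055]);turn(down(-.098))
s=snap('wrist','w1.png'); t=snap('top','t1.png');t['img'][:]
print(ray(s,(256,192)))
v=np.hstack([s['img'],cv2.resize(t['img'][130:240,200:310],(384,384))]);cv2.imwrite('pics/w1.png',cv2.resize(v,(800,343))[:,:,::-1])
E
```

```text
time: 2.82
tcp_pos: [0.4562, 0.024, 0.1629]
eef_rot: [[0.094, 0.996, 0.003], [0.996, -0.094, 0.003], [0.003, 0.002, -1.0]]
contact_force: [0.5, 0.7, 0.5]
grip_width: 0.448
 shift cm (tool) [-0.44 -0.37 10.78] tcp [0.4562 0.024  0.1629]
rotvec deg [ 0.1 -0.2  0.2]
(array([0.46361727, 0.101053  , 0.29120336]), array([-0.01793504, -0.30656435, -0.9517313 ]))
```

View pics/w1.png

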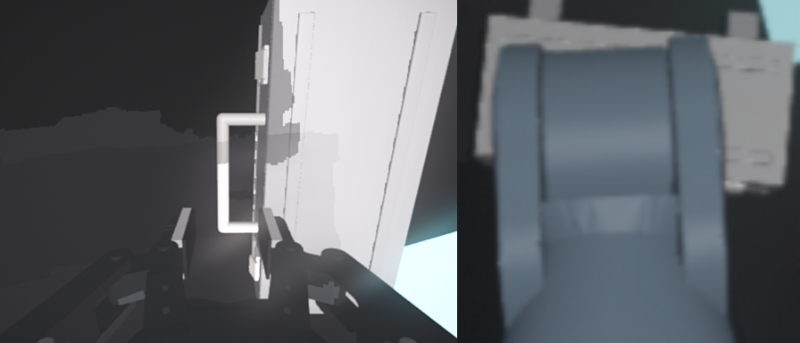

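```bash
python3 - <<'E'
from plan import *
s=snap('wrist')
k=896/800
for p in [(222,122),(222,228)]: print(onz(s,(p[0]*k,p[1]*k),.055).round(4))
E
```

```text
[0.4577 0.0721 0.055 ]
[ 0.4469 -0.0362  0.055 ]
```

```bash
python3 -m pendant '[[-0.4,-0.4,2,0,0,0],[0,0,3,0,0,0],[0,0,3,0,0,0],[0,0,2,0,0,0],[0,0,1,0,0,0]]'
python3 -c "
from plan import *
show([.4523,.019,.05])"
```

```text
time: 3.6
tcp_pos: [0.4548, 0.0172, 0.056]
eef_rot: [[0.1, 0.995, 0.015], [0.995, -0.1, 0.003], [0.005, 0.014, -1.0]]
contact_force: [0.3, -0.2, -0.1]
grip_width: 0.449
 shift cm (tool) [ 0.16 -0.27  0.6 ] tcp [0.4548 0.0172 0.056 ]
```

```bash
python3 -m pendant '[[0,-0.25,0.6,0,0,0],[0,0,0,0,0,0],[0,0,0,0,0,0]]'
python3 -m pendant '[[0,0,0,0,0,0],[0,0,0,0,0,0],[0,0,0,0,0,0],[0,0,0,0,0,0],[0,0,0,0,0,0]]' 1 20
```

```text
time: 3.98
tcp_pos: [0.4529, 0.017, 0.0512]
eef_rot: [[0.101, 0.995, 0.017], [0.995, -0.101, 0.003], [0.005, 0.016, -1.0]]
contact_force: [0.5, 0.7, 0.9]
grip_width: 0.45
time: 4.6
tcp_pos: [0.4521, 0.0172, 0.0519]
eef_rot: [[0.1, 0.995, 0.016], [0.995, -0.1, 0.004], [0.005, 0.015, -1.0]]
contact_force: [-1.6, 0.5, -0.7]
grip_width: 0.121
```

```bash
cat > arc.py <<'E'
from plan import *
H=np.array([.630,.004,.04]);x=np.array([np.cos(.098),-np.sin(.098),0])
o=r.get_obs();R=np.array(o['eef_rot']);g=np.array(o['tcp_pos'])-.005*R[:,2]
p=(g-H)@x*1e3;q=(g-H)[2]*1e3
th=np.degrees(np.arctan2(q,-p)-np.arctan2(15,178));print('theta',th.round(1),'rad',np.hypot(p,q).round(1),'lat',((g-H)@[.098,.995,0]*1e3).round(1),'F',np.round(o['contact_force'],1),'w',o['grip_width'],'t',o['time'])
E
python3 arc.py
python3 -m pendant '[[0,0.2,-1.55,0,0,0],[0,0.35,-1.5,0,0,0],[0,0.45,-1.5,0,0,0],[0,0.6,-1.45,0,0,0],[0,0,0,0,0,0]]'
python3 arc.py
```

```text
theta 0.6 rad 179.2 lat -4.4 F [-1.6  0.5 -0.7] w 0.12129981753081258 t 4.6
time: 5.22
tcp_pos: [0.4682, 0.0156, 0.1138]
eef_rot: [[0.1, 0.995, 0.017], [0.995, -0.1, 0.004], [0.006, 0.016, -1.0]]
contact_force: [-1.8, -0.5, -1.0]
grip_width: 0.119
theta 21.1 rad 180.4 lat -4.4 F [-1.8 -0.5 -1. ] w 0.11931291729260612 t 5.225
```

Tracking the arc well.

```bash
python3 -m pendant '[[0,0.8,-1.35,0,0,0],[0,0.85,-1.3,0,0,0],[0,0.95,-1.2,0,0,0],[0,1.0,-1.15,0,0,0],[0,1.15,-1.0,0,0,0],[0,1.25,-0.95,0,0,0],[0,0,0,0,0,0]]'
python3 arc.py
```

```text
time: 6.1
tcp_pos: [0.523, 0.0105, 0.183]
eef_rot: [[0.099, 0.995, 0.006], [0.995, -0.099, 0.007], [0.008, 0.005, -1.0]]
contact_force: [-3.1, -0.9, 2.1]
grip_width: 0.115
theta 49.3 rad 182.7 lat -4.1 F [-3.1 -0.9  2.1] w 0.11503309226002864 t 6.1
```

```bash
python3 -m pendant '[[0,1.35,-0.75,0,0,0],[0,1.45,-0.65,0,0,0],[0,1.5,-0.55,0,0,0],[0,1.6,-0.45,0,0,0],[0,1.6,-0.35,0,0,0],[0,1.6,-0.2,0,0,0],[0,0,0,0,0,0]]'
python3 arc.py
```

```text
time: 6.98
tcp_pos: [0.6143, 0.0019, 0.2152]
eef_rot: [[0.098, 0.995, 0.006], [0.995, -0.098, 0.009], [0.009, 0.005, -1.0]]
contact_force: [-1.2, -0.1, 5.1]
grip_width: 0.121
theta 80.3 rad 180.8 lat -3.7 F [-1.2 -0.1  5.1] w 0.12067973728389911 t 6.975
```

```bash
python3 -m pendant '[[0,1.55,-0.1,0,0,0],[0,1.55,0,0,0,0],[0,1.55,0.2,0,0,0],[0,1.55,0.3,0,0,0],[0,0.8,0.25,0,0,0],[0,0,0,0,0,0]]'
python3 arc.py
```

```text
time: 7.72
tcp_pos: [0.6855, -0.0048, 0.2072]
eef_rot: [[0.098, 0.995, 0.007], [0.995, -0.098, 0.009], [0.01, 0.006, -1.0]]
contact_force: [2.2, -0.7, 2.5]
grip_width: 0.114
theta 103.2 rad 181.1 lat -3.3 F [ 2.2 -0.7  2.5] w 0.1135544428334729 t 7.725
```

```bash
python3 -m pendant '[[0,0.8,0.3,0,0,0],[0,0,0,0,0,0]]'
python3 -m pendant '[[0,0,0,0,0,0],[0,0,0,0,0,0],[0,0,-2,0,0,0],[0,0,-5,0,0,0],[0,-3,-5,0,0,0],[0,-6,0,0,0,0],[0,-6,0,0,0,0],[0,-6,0,0,0,0],[0,-6,0,0,0,0],[0,0,0,0,0,0]]' 0.6
python3 - <<'E'
from plan import *
s=snap('top');t=snap('wrist');u=snap('side')
v=np.hstack([cv2.resize(s['img'][100:220,190:330],(448,384)),cv2.resize(t['img'],(512,384))])
v=cv2.resize(v,(800,320));v=np.vstack([v,np.hstack([cv2.resize(u['img'][140:280,160:320],(320,280)),np.zeros((280,480,3),np.uint8)])])
cv2.imwrite('pics/o1.png',v[:,:,::-1]);cv2.imwrite('pics/w2.png',t['img'][:,:,::-1])
show([.5686,.098,.15])
E
```

```text
time: 7.98
tcp_pos: [0.6926, -0.0054, 0.2039]
eef_rot: [[0.098, 0.995, 0.004], [0.995, -0.098, 0.009], [0.01, 0.004, -1.0]]
contact_force: [-4.4, 0.0, 2.4]
grip_width: 0.12
time: 9.22
tcp_pos: [0.4348, 0.019, 0.3254]
eef_rot: [[0.098, 0.995, 0.007], [0.995, -0.099, 0.01], [0.01, 0.006, -1.0]]
contact_force: [1.8, -0.2, 0.3]
grip_width: 0.402
 shift cm (tool) [ 8.99 12.   17.68] tcp [0.439  0.0188 0.3251]
```

View pics/o1.png

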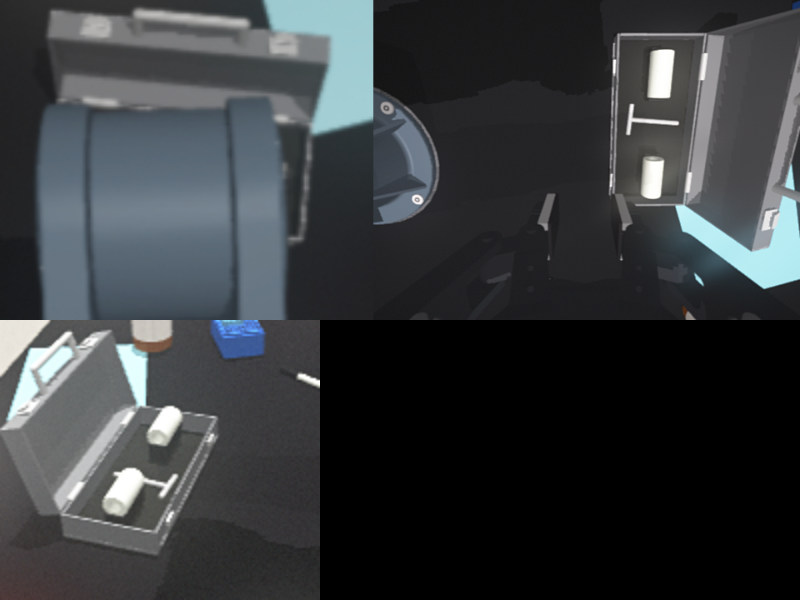

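The lid is open on its stop. In the wrist view both adapters and the key are in the tray, with the left adapter at the top. I'll zoom the side view to see which end is bored.

```bash
python3 - <<'E'
from plan import *
u=snap('side');t=cv2.imread('pics/w2.png')[:,:,::-1]
v=np.hstack([cv2.resize(u['img'][200:245,205:265],(400,300),interpolation=cv2.INTER_CUBIC),cv2.resize(t[40:250,290:430][:105],(400,300),interpolation=cv2.INTER_CUBIC)])
cv2.imwrite('pics/o2.png',v[:,:,::-1])
w=snap('wrist');m=(w['img'].min(2)>190).astype(np.uint8)
n,l,st,ce=cv2.connectedComponentsWithStats(m)
for i in range(1,n):
    if st[i,4]>150:print(st[i],ce[i].round(1),onz(w,ce[i],.06).round(4))
E
```

```text
[ 330   60   30   58 1410] [344.2  88.3] [0.5668 0.099  0.06  ]
[390  64  10  32 186] [394.8  79.5] [0.6314 0.1033 0.06  ]
[303 125  62  37 363] [325.2 144.3] [0.5406 0.0293 0.06  ]
[322 193  25  46 931] [334.1 215.3] [ 0.5509 -0.0763  0.06  ]
[363 247  25  21 219] [371.7 254.8] [ 0.6073 -0.1476  0.06  ]
[465 252  18  25 201] [471.4 263.7] [ 0.7625 -0.1793  0.06  ]
```

View pics/o2.png

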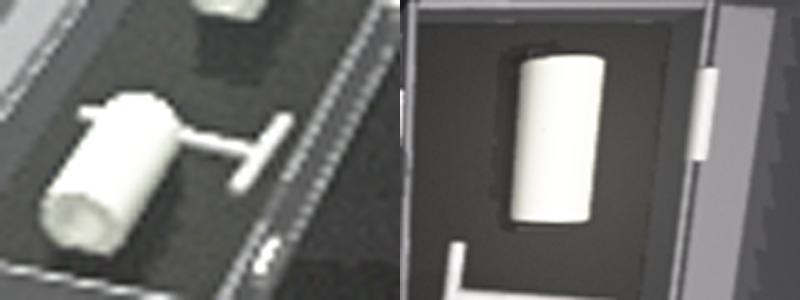

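```bash
python3 -m pendant '[[5,2,2,0,0,0],[5,2,2,0,0,0],[5,2,2,0,0,0],[5,2,1,0,0,0],[4,2,1,0,0,0],[0,0,0,0,0,0],[0,0,0,0,0,0]]' 0
python3 - <<'E'
from plan import *
w=snap('wrist');p=proj(w,[.568,.0985,.05])[0];print(p)
x,y=int(p[0]),int(p[1]);y0=max(y-60,0);x0=max(x-60,0)
cv2.imwrite('pics/o3.png',cv2.resize(w['img'][y0:y0+110,x0:x0+130],None,fx=5,fy=5,interpolation=cv2.INTER_CUBIC)[:,:,::-1]);print(x0,y0)
show([.568,.0985,.15])
E
```

```text
time: 10.35
tcp_pos: [0.5739, 0.2559, 0.239]
eef_rot: [[0.103, 0.995, 0.003], [0.995, -0.103, 0.006], [0.006, 0.002, -1.0]]
contact_force: [0.6, -0.7, -0.2]
grip_width: 1.006
[260.8023321  290.02202852]
200 230
 shift cm (tool) [-15.75   1.03   8.79] tcp [0.5738 0.2557 0.2389]
```

View pics/o3.png

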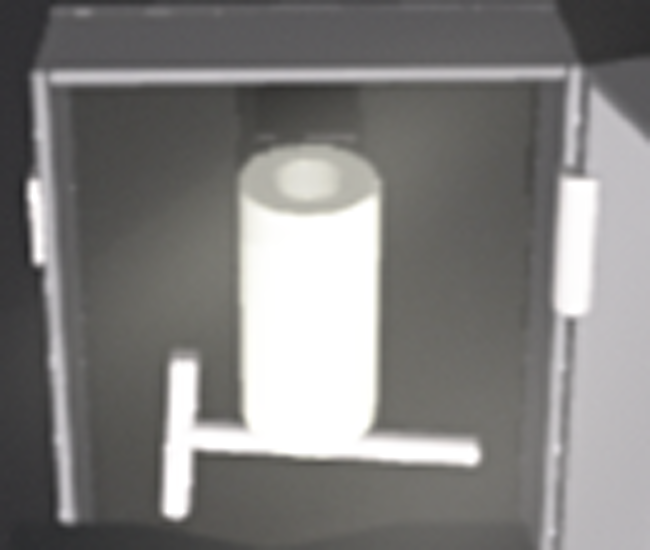

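The left adapter's bore faces +y: it shows in the end face at crop (307,178). I'll make a half turn first, so that joint 6 has range for the final flip.

```bash
python3 -m pendant '[[0,0,0,0,0,-10.6],[0,0,0,0,0,-10.6],[0,0,0,0,0,-10.6],[0,0,0,0,0,-10.6],[0,0,0,0,0,-10.6],[0,0,0,0,0,-10.6],[0,0,0,0,0,-10.6],[0,0,0,0,0,-10.6],[0,0,0,0,0,-10.6]]'
python3 -m pendant '[[0,0,0,0,0,-10.6],[0,0,0,0,0,-10.6],[0,0,0,0,0,-10.6],[0,0,0,0,0,-10.6],[0,0,0,0,0,-10.6],[0,0,0,0,0,-10.6],[0,0,0,0,0,-10.6],[0,0,0,0,0,-10.6],[0,0,0,0,0,0]]'
python3 -c "
from plan import *
show([.568,.0985,.15]);turn(down(-.098,-1));print(r.get_obs()['qpos'])"
```

```text
time: 11.52
tcp_pos: [0.5746, 0.2469, 0.245]
eef_rot: [[-1.0, -0.015, 0.009], [-0.015, 1.0, 0.008], [-0.01, 0.008, -1.0]]
contact_force: [1.0, 0.3, -0.2]
grip_width: 0.999
time: 12.65
tcp_pos: [0.5752, 0.2378, 0.2517]
eef_rot: [[-0.057, -0.998, 0.017], [-0.998, 0.057, 0.011], [-0.012, -0.017, -1.0]]
contact_force: [-0.2, 0.6, 0.4]
grip_width: 0.998
 shift cm (tool) [14.07  0.09 10.01] tcp [0.5752 0.2378 0.2517]
rotvec deg [-0.9  0.7  2.3]
[ 0.39034287  0.45875279  0.32602692  1.41788531  0.00345219 -1.12308349]
```

```bash
python3 -m pendant '[[3.5,0,1.5,-0.9,0.7,2.3],[3.5,0,1.5,0,0,0],[3.5,0,1.5,0,0,0],[3.5,0,1.5,0,0,0],[0,0,0,0,0,0],[0,0,0,0,0,0]]'
python3 - <<'E'
from plan import *
w=snap('wrist');m=(w['img'].min(2)>190).astype(np.uint8)
p=proj(w,[.568,.0985,.05])[0];print(p)
n,l,st,ce=cv2.connectedComponentsWithStats(m)
for i in range(1,n):
    if st[i,4]>800:print(st[i],ce[i].round(1),onz(w,ce[i],.06).round(4))
cv2.imwrite('pics/o4.png',w['img'][:,:,::-1])
show([.568,.0985,.042]);turn(down(-.098,-1))
E
```

```text
time: 13.4
tcp_pos: [0.5616, 0.0924, 0.192]
eef_rot: [[-0.131, -0.991, 0.004], [-0.991, 0.131, 0.001], [-0.001, -0.004, -1.0]]
contact_force: [0.2, 0.5, 0.2]
grip_width: 1.001
[249.08976221 189.06872583]
[ 124    0   90  242 7739] [157.8 117.4] [0.6377 0.0198 0.06  ]
[ 218    0   44   33 1355] [240.   15.3] [ 0.555  -0.0484  0.06  ]
[   0   63   69  277 7970] [ 22.2 225.9] [0.7949 0.1042 0.06  ]
[ 195   76   94   58 1134] [255.2 103.3] [0.5517 0.0193 0.06  ]
[ 229  150   39   78 2738] [248.3 187.5] [0.5679 0.0938 0.06  ]
 shift cm (tool) [-0.65 -0.5  15.  ] tcp [0.5616 0.0926 0.1919]
rotvec deg [-0.2  0.1 -1.9]
```

View pics/o4.png

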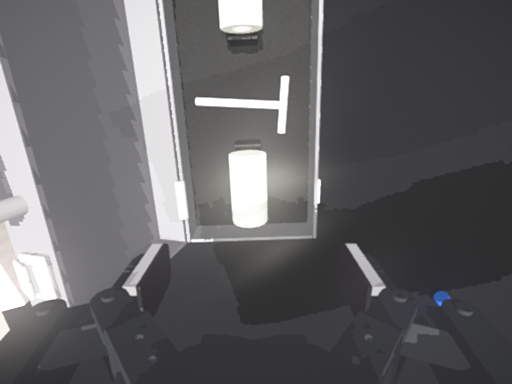

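```bash
python3 -m pendant '[[-0.5,-0.6,3,0,0,-1.9],[0,0,3,0,0,0],[0,0,3,0,0,0],[0,0,1,0,0,0],[0,0,0,0,0,0]]' 0.3
python3 -c "
from plan import *
show([.568,.0975,.042]);turn(down(-.098,-1));print(r.get_obs()['grip_width'])"
```

```text
time: 14.08
tcp_pos: [0.5714, 0.1009, 0.0925]
eef_rot: [[-0.099, -0.995, 0.01], [-0.995, 0.099, 0.002], [-0.003, -0.01, -1.0]]
contact_force: [0.9, -0.4, 0.2]
grip_width: 0.7
 shift cm (tool) [0.38 0.35 5.04] tcp [0.5714 0.1009 0.0925]
rotvec deg [-0.6  0.2 -0. ]
0.7001764010819603
```

```bash
python3 -m pendant '[[0.3,0.3,2,-0.6,0,0],[0,0,2,0,0,0],[0,0,1,0,0,0],[0,0,0,0,0,0]]'
python3 -m pendant '[[0,0,0,0,0,0],[0,0,0,0,0,0],[0,0,0,0,0,0],[0,0,0,0,0,0],[0,0,0,0,0,0]]' 1 40
python3 -c "
from plan import *
show([.568,.0975,.042]);turn(down(-.098,-1));print(r.get_obs()['torque'])"
```

```text
time: 14.58
tcp_pos: [0.5696, 0.0985, 0.0422]
eef_rot: [[-0.099, -0.995, 0.002], [-0.995, 0.099, 0.004], [-0.004, -0.002, -1.0]]
contact_force: [-0.2, 0.0, -0.4]
grip_width: 0.701
time: 15.2
tcp_pos: [0.5692, 0.0988, 0.0444]
eef_rot: [[-0.099, -0.995, 0.002], [-0.995, 0.099, 0.005], [-0.005, -0.001, -1.0]]
contact_force: [0.4, 1.1, -0.9]
grip_width: 0.411
 shift cm (tool) [0.15 0.1  0.24] tcp [0.5692 0.0988 0.0444]
rotvec deg [-0.1  0.3 -0.1]
[-0.00140782  0.00573875 -0.02968089]
```

```bash
python3 -m pendant '[[0,0,-1,0,0,0],[0,0,-2,0,0,0],[0,0,-4,0,0,0],[0,0,-4,0,0,0],[0,0,-4,0,0,0],[0,2,-4,0,0,0],[0,4,-4,0,0,0],[0,4,-2,0,0,0],[0,4,0,0,0,0],[0,3,0,0,0,0]]' - 60
python3 -c "
from plan import *
o=r.get_obs();print(o['qpos'],o['grip_width'])"
```

```text
time: 16.45
tcp_pos: [0.3957, 0.1144, 0.3084]
eef_rot: [[-0.1, -0.995, 0.008], [-0.995, 0.1, 0.006], [-0.007, -0.007, -1.0]]
contact_force: [0.1, 0.3, -0.5]
grip_width: 0.409
[ 0.2785665   0.01991946 -0.09627324  1.44511816  0.00387269 -1.1916025 ] 0.40861732370300063
```

```bash
python3 -m pendant '[[0,0,0,0,0,10],[0,0,0,0,0,10],[0,0,0,0,0,10],[0,0,0,0,0,10],[0,0,0,0,0,10],[0,0,0,0,0,10],[0,0,0,0,0,8],[0,0,0,0,0,0]]'
python3 -m pendant '[[0,0,-1,0,-8,0],[0,0,-1,0,-8,0],[0,0,-1,0,-8,0],[0,0,-1,0,-8,0],[0,0,0,0,0,0]]'
python3 -c "
from plan import *
o=r.get_obs();print(o['qpos'],o['grip_width'])"
```

```text
time: 17.45
tcp_pos: [0.3929, 0.1142, 0.3157]
eef_rot: [[-0.969, -0.245, 0.017], [-0.245, 0.97, 0.009], [-0.019, 0.004, -1.0]]
contact_force: [0.1, 0.8, -0.8]
grip_width: 0.409
time: 18.08
tcp_pos: [0.3839, 0.1117, 0.3566]
eef_rot: [[-0.799, -0.262, 0.542], [-0.218, 0.965, 0.144], [-0.561, -0.003, -0.828]]
contact_force: [0.1, 0.2, -1.3]
grip_width: 0.409
[ 0.29995341 -0.52109317 -0.54459981  0.95264841 -0.02240769  0.0272995 ] 0.4094461346877551
```

```bash
python3 -m pendant '[[-2.4,0,1.7,0,0,0],[-2.4,0,1.7,0,0,0],[-2.4,0,1.7,0,0,0],[-1.5,0,2,0,-8,0],[-1,0,2,0,-8,0],[-0.5,0,2,0,-8,0],[0,0,1,0,-8,0],[0,0,0,0,-8,0],[0,0,0,0,0,0]]'
python3 -c "
from plan import *
o=r.get_obs();print(o['qpos'],o['grip_width']);R=np.array(o['eef_rot']);u=R.T@[0,0,1];print(np.degrees(np.cross([-1,0,0],u)).round(1))"
```

```text
time: 19.2
tcp_pos: [0.5421, 0.1551, 0.3208]
eef_rot: [[-0.377, -0.275, 0.884], [-0.125, 0.961, 0.246], [-0.918, -0.018, -0.397]]
contact_force: [0.1, 0.3, -0.7]
grip_width: 0.409
[ 0.28567769 -0.3987383  -1.07834277 -0.27147715 -0.01319015 -0.01402857] 0.4089036083235537
[  0.  -22.7   1. ]
```

```bash
python3 -m pendant '[[-0.8,0,2.4,0,0,0],[-0.8,0,2.4,0,-6,0],[-0.5,0,2.4,0,-6,0],[-0.2,0,1,0,-6,0],[0,0,0,0,-5,0],[0,0,0,0,0,0],[0,0,0,0,0,0]]'
python3 -c "
from plan import *
o=r.get_obs();print(o['qpos'],o['grip_width']);R=np.array(o['eef_rot']);u=R.T@[0,0,1];print(np.degrees(np.cross([-1,0,0],u)).round(1))"
```

```text
time: 20.08
tcp_pos: [0.6635, 0.1896, 0.3325]
eef_rot: [[-0.084, -0.278, 0.957], [-0.052, 0.96, 0.274], [-0.995, -0.026, -0.095]]
contact_force: [-1.4, -0.6, -0.7]
grip_width: 0.404
[ 0.27745987  0.12733982 -1.11687037 -1.14861203  0.00186813 -0.02662622] 0.4037001937897308
[ 0.  -5.5  1.5]
```

```bash
python3 -m pendant '[[1.5,0,-1.5,0,0,0],[1.5,0,-1.5,0,-3,0],[0.5,0,-1.5,0,-2.5,1.5],[0,0,0,0,0,0],[0,0,0,0,0,0]]'
python3 -c "
from plan import *
o=r.get_obs();print(o['qpos'],o['grip_width']);R=np.array(o['eef_rot']);u=R.T@[0,0,1];print(np.degrees(np.cross([-1,0,0],u)).round(1))"
```

```text
time: 20.7
tcp_pos: [0.6716, 0.1905, 0.3278]
eef_rot: [[-0.033, -0.278, 0.96], [-0.011, 0.961, 0.278], [-0.999, -0.001, -0.035]]
contact_force: [0.7, 0.0, -0.4]
grip_width: 0.406
[ 0.27240565  0.23931    -1.1352673  -1.33974887  0.00933199 -0.00158539] 0.4057751195993264
[ 0.  -2.   0.1]
```

```bash
python3 -m pendant '[[-2.5,0,0,0,0,0],[-2.5,0,0,0,0,0],[-2,0,-1,0,-1,0],[-1,0,-1,0,-1,0],[0,0,0,0,0,0],[0,0,0,0,0,0]]'
python3 -c "
from plan import *
o=r.get_obs();print(o['qpos'],o['grip_width']);R=np.array(o['eef_rot']);u=R.T@[0,0,1];print(np.degrees(np.cross([-1,0,0],u)).round(1))"
```

```text
time: 21.45
tcp_pos: [0.6522, 0.1852, 0.4103]
eef_rot: [[-0.002, -0.278, 0.961], [-0.004, 0.961, 0.278], [-1.0, -0.004, -0.003]]
contact_force: [0.5, 0.0, -1.5]
grip_width: 0.406
[ 0.27247166 -0.00829056 -1.09841411 -1.08692405  0.00936996 -0.00365789] 0.4060251747849995
[ 0.  -0.2  0.2]
```

```bash
python3 -m pendant '[[0,0,0,0,0,0],[0,0,0,0,0,0]]'
python3 - <<'E'
from plan import *
a=snap('top');b=snap('side');w=snap('wrist')
o=r.get_obs();g=np.array(o['tcp_pos']);p=proj(a,g)[0];q=proj(b,g)[0];print(p,q,o['dq'].round(4) if hasattr(o['dq'],'round') else o['dq'])
def crop(s,c,h,sz):
    x0=int(np.clip(c[0]-h*4/3,0,511-2*h*4//3));y0=int(np.clip(c[1]-h,0,383-2*h));return cv2.resize(s['img'][y0:y0+2*h,x0:x0+int(2*h*4/3)],sz,interpolation=cv2.INTER_CUBIC)
v=np.vstack([np.hstack([crop(a,p,40,(400,300)),crop(b,q,45,(400,300))]),np.hstack([cv2.resize(b['img'][90:315,120:420],(400,300)),cv2.resize(w['img'],(400,300))])])
cv2.imwrite('pics/f.png',v[:,:,::-1])
E
```

```text
time: 21.7
tcp_pos: [0.6525, 0.1853, 0.4085]
eef_rot: [[-0.005, -0.278, 0.961], [-0.005, 0.961, 0.278], [-1.0, -0.004, -0.006]]
contact_force: [0.2, -0.4, -0.2]
grip_width: 0.405
[180.29706954 100.73676009] [159.32353862 110.74779093] [ 0.0001 -0.004   0.0014 -0.0007 -0.0001  0.0014]
```

View pics/f.png

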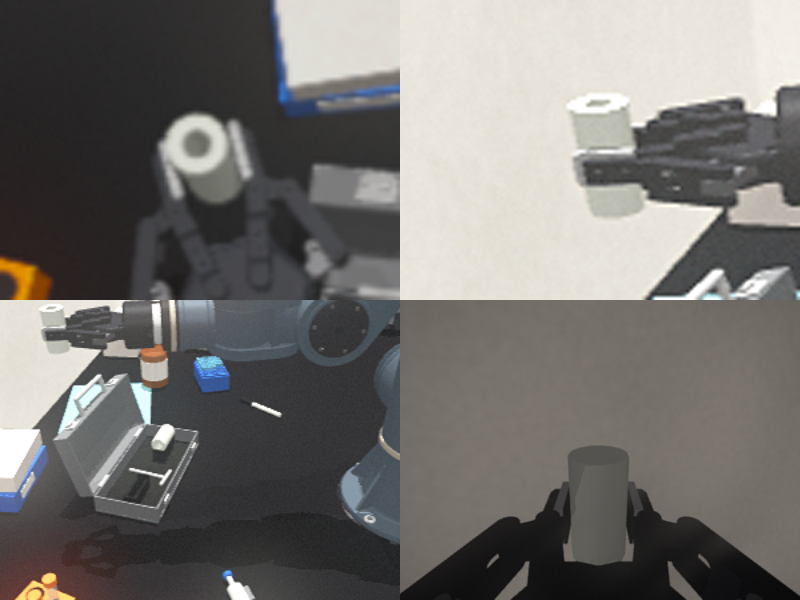

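The bore faces up and the adapter is held clear. The lid is open, and the other adapter and the key are in place. I'll check numerically that the barrel hasn't tilted in the grip.

```bash
python3 - <<'E'
from plan import *
o=r.get_obs();R=np.array(o['eef_rot']);g=np.array(o['tcp_pos'])-.005*R[:,2]
for n in('top','side','wrist'):
    s=snap(n);P=proj(s,[g+[0,0,.035],g-[0,0,.035]]);print(n,P.round(1))
    if n=='side':
        c=P.mean(0);x0,y0=int(c[0]-14),int(c[1]-24);d=s['img'][y0:y0+48,x0:x0+28].astype(int)
        m=(d[...,0]-d[...,2]<14)&(d.min(2)>0)
        im=s['img']
        # edges of the barrel per row by horizontal gradient in grey
        gr=cv2.GaussianBlur(cv2.cvtColor(im,cv2.COLOR_RGB2GRAY),(3,3),0).astype(int)
        for y in range(int(P[0,1]),int(P[1,1])+2,2):
            row=np.diff(gr[y,int(c[0])-18:int(c[0])+18]);print(y,int(c[0])-18+np.argmax(abs(row[:17])),int(c[0])-1+np.argmax(abs(row[17:])))
        for a in (-5,5):
            for ax in (R[:,2],):
                v=np.array([0,0,1])*np.cos(np.radians(a))+ax*np.sin(np.radians(a));print(a,proj(s,[g+.035*v,g-.035*v]).round(1))
E
```

```text
top [[178.1  98.5]
 [183.5 106.8]]
side [[158.9  94.3]
 [164.3 126.2]]
94 150 161
96 154 164
98 159 176
100 149 172
102 150 172
104 150 168
106 151 168
108 151 169
110 151 169
112 150 169
114 153 169
116 151 177
118 154 177
120 153 170
122 154 172
124 154 173
126 155 171
-5 [[160.5  94.3]
 [162.9 126.2]]
5 [[157.5  94.4]
 [165.8 126. ]]
wrist [[253.6 324.5]
 [254.3 198.4]]
```

```bash
python3 -c "
from h import *
o=r.get_obs();print(o['time'],o['dq'],o['grip_width']);print(job.job_done())"
```

```text
22.0 [-1.39016189e-03  1.44755703e-04 -6.31826708e-04 -1.48638036e-03
 -2.66276880e-03 -9.44899003e-05] 0.40842909338558475
the job is handed in; nothing more can be done
None
```

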